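Reference reading: hang the white tile, fire the shutter

TASK

Take the white-tile reference holder out of its storage cradle and hang it astride the bar in front of the spectrometer, white tile facing the spectrometer, sitting level and fully down on the bar; set it on, do not drop it. Then, with the holder hanging there and let go, push the red spring-loaded shutter plunger all the way down, keep it fully down for about two seconds and let it come right back up. Leave the jar, the brush and the green specimen mount where they are.

Things in the scene. Friction and masses are not known exactly. Their poses are not given: they have to be found in the camera images.
- holder: Loose blue upside-down U with a white tile as +x leg (seen from above as a 5 mm white edge), 0.16 kg: 32 (x) x 64 (y) x 60 mm high. Top plate 8 mm thick; legs 5 mm thick, 52 mm long; slot between them 22 mm wide, open at both ends. Origin: centre of the underside, at the legs' feet, z up. In the cradle only its ends (along y), on the bar only its broad faces can be gripped.
- tile (a point): Centre of the outer face of the white tile on the holder: at (16, 0, 26) mm in the holder's frame.
- cradle: Grey storage cradle, fixed, any yaw: base plate 80 (x) x 100 (y) x 8 mm, two upright cheeks (11 mm thick, 44 mm long in y, tops 68 mm above the bench) 36 mm apart. The holder starts standing on the plate between the cheeks, axes along the cradle's, top flush with theirs, 2 mm clearance each side, ends 10 mm past the cheeks. Origin: centre of the underside.
- station: White bench spectrometer, fixed. Origin on the bench below the middle of its bar; +x points from the bar to the port. Dark steel bar along y, 14 x 14 mm, top 110 mm up, 80 mm free between end posts (12 mm thick in y, 24 in x, tops 126 mm up). Base plate 12 mm thick, x -50 to 240, y +-105 mm. The body, 112 mm high, begins at x = 95; a shutter blade on its front rises while the plunger is down.
- bar_top (a point): Middle of the bar's top surface, axes as the station. With the holder hung, its origin is 52 mm below this.
- release_box: Shutter release, fixed: grey foot 90 x 90 x 14 mm, white box 56 x 56 mm up to 60 mm, red mushroom plunger on top. Origin: centre of the underside on the bench.
- release_top (a point): Centre of the top face of the red plunger knob (36 mm diameter, 10 mm thick); 106 mm above the bench when up, 78 mm when fully down. Moves with the knob.
- release (a joint): Plunger travel in m: 0 up, 0.028 fully down at its stop. The spring pushes back with 4.5 N at the start and about 12.5 N at the stop.
- jar: Bystander: amber jar with white cap, 48 mm diameter, 70 mm high, origin at the centre of its underside.
- brush: Bystander: brush 150 mm long lying on the bench along its x.
- mount: Bystander: green round specimen mount, 32 mm diameter, 18 mm high, origin at the centre of its underside.

How it is judged:
On the way, in this order (a step that is already met when the one before it is completed fails the run):
1. the holder hangs astride the bar, level, fully down, tile towards the spectrometer, let go (z of holder in the frame of station between 0.055 and 0.0615 m and x of holder in the frame of station between -0.008 and 0.008 m and y of holder in the frame of station between -0.012 and 0.012 m and angle between holder's own z axis and vertical below 0.1 rad and x of tile in the frame of station above 0.006 m and contact force between the fingers and holder below 0.05 N), for 0.3 s.
2. the plunger is kept fully down (within 2.5 mm of its stop) for 1.2 s while the holder hangs on the bar (z of holder in the frame of station between 0.055 and 0.0615 m and x of holder in the frame of station between -0.008 and 0.008 m and y of holder in the frame of station between -0.012 and 0.012 m and angle between holder's own z axis and vertical below 0.1 rad and x of tile in the frame of station above 0.006 m and value of joint release above 0.0255 m), for 1.2 s.
At the end, for the whole second after the job is handed in: The holder is at rest astride the bar: seated on it (height within 3.5 mm), within 8 mm of the bar's middle across it and 12 mm along it, upright within 0.1 rad, white tile on the spectrometer's side; the plunger is back up (under 3 mm of travel) (z of holder in the frame of station between 0.055 and 0.0615 m and x of holder in the frame of station between -0.008 and 0.008 m and y of holder in the frame of station between -0.012 and 0.012 m and angle between holder's own z axis and vertical below 0.1 rad and x of tile in the frame of station above 0.006 m and value of joint release below 0.003 m and linear speed of holder below 0.02 m/s); the robot touches nothing.
It fails at once if the jar is moved more than 25 mm (distance of jar from where it was at the start of the episode above 0.025 m).
It fails at once if the brush is moved more than 25 mm (distance of brush from where it was at the start of the episode above 0.025 m).
It fails at once if the mount is moved more than 25 mm (distance of mount from where it was at the start of the episode above 0.025 m).
It fails at once if the holder is dropped (falls free of the fingers at over 0.5 m/s) (linear speed of holder above 0.5 m/s and contact force between the fingers and holder below 0.05 N).
It also fails if it takes over 72 s, if anything falls off the work surface, if the arm or the gripper's body presses on something with over 40 N, if the wrist force passes 120 N, or if a joint passes its speed limit or range.

ROBOT

A 6-joint arm with a two-finger parallel gripper is mounted at the origin on the work surface. World frame = base frame: x ahead of the robot, y to its left, z up, the work surface at z = 0. Lengths are in m, angles in rad, forces in N, time in s.
With the tool pointing down it reaches from about 0.375 to 0.9 m from the base axis. Payload 3.1 kg.
Tool frame: the origin (TCP) lies between the finger pads; the fingertips stand 8 mm ahead of it and the grasp point (between the pads) lies 11 mm behind it; z points along the fingers, y is the line along which they close (so a half turn about z gives the same grasp; the last joint's range is limited). The gripper opens to 87 mm and grips with 3 to 60 N. Pads are 19 mm wide; open, the fingers measure 117 mm over their backs; the gripper's body (75 mm by 190 mm) begins 51 mm behind the grasp point.
Start: joints at [1.004, 0.527, 1.433, -0, 1.181, -0.178], TCP at [0.236, 0.579, 0.201] pointing down, gripper open.
Joint ranges: [-3.08, 3.08], [-0.75, 2.2], [0.22, 2.44], [-1.43, 4.57], [0, 2.65], [-2.85, 2.85]. Speed limits (rad/s): [2.79, 2.79, 3.14, 3.14, 3.14, 3.14].

INTERFACE

Orientations are given as a unit quaternion [x, y, z, w].
In Python, from rig import robot gives the robot as it stands.
- The arm moves only by the tool move_arm, never from a script. Its argument "motion" is text: rows parted by semicolons, each of 5 numbers parted by spaces: the opening, from -1 (shut) to 1 (fully open), then the shift along the tool's x, y, z normalised to -1 to 1, where 1 is 0.2 m, then the turn about the tool's z normalised to -1 to 1, where 1 is pi rad. A call has 1 to 12 rows; each row is the pose to reach, as a shift and turn from the pose commanded when the call began, along the tool's axes at that moment, turning the shorter way round; what a row does not reach only later rows make up. A row lasts 1/12 s, in which the tool goes at most 41.7 mm and 7.16 degrees, less where a joint would pass 70% of its speed; a pose out of reach is approached as far as the arm can. A call with a number of a shift or a turn outside -1 to 1 is refused whole. A call with a gripper value outside its range is refused whole. The fingers move at their own pace and stop on an object; "newtons" is the grip in N (left out, the last holds). Time passes only in rows, so rows that repeat a pose let the fingers close. It gives the time, the measured TCP pose, the force, the opening and the grip force at its end, in the units of the state.
- robot.get_obs(): the state, without advancing time (a new reading comes with each control period).
- robot.camera(name): name is "scene" or "side" or "wrist"; returns (picture, depth): 400x640x3 uint8, red, green, blue; 400x640 float32, m along the optical axis (not along the pixel's ray), 0 where there is no reading.
- robot.camera_model(name): a dict with "mtx" (3x3 intrinsics, pixels), "D" ([k1, k2, p1, p2, k3] as OpenCV has them; the pictures are not rectified), "position" and "attitude" of the camera in the world. Camera axes: x right, y down, z forward; pixel columns grow to the right and rows downward; lengths in m; the calibration is good to about 2 mm. A picture is of the moment at which its call begins: read the wrist's pose just before it. camera_model takes no time and is no camera call; for the wrist camera it gives the pose at the moment of the call.
- robot.hand_in(): hands the job in; it is judged then, once.
The state is a dict: "time": time; "q": joint angles; "joint_velocities": joint speeds; "joint_torque": joint torques, N m; "position": TCP position; "tool_rot": TCP orientation; "ft_force": force on the tool from outside, world axes, zero at the start; "moment": the same for the moment, N m; "grip_width": finger opening in m; "grip_force": force on a finger pad.
Only numpy, scipy, OpenCV 4.12 (cv2) and the standard library are available. Lean on these libraries where they do the work, as an engineer would, in place of code of your own. Each camera call takes 0.05 s, during which the arm holds its last target. There are 200 camera calls.

## Working session

There is one attempt and no reset: what is moved stays moved. The work goes in short steps, Python scripts to look and compute and a tool call to move; the robot and the scene stay as the last step left them, time stands still between calls to the robot, and variables do not carry over. Pictures are saved under pics/ and viewed, at most 10 in all, crops included, and the job is handed in when it is done.

Besides the shell and the picture viewer there is one more tool, called after ">>>" as name(argument=value, ...) on one line, values as JSON. move_arm: Moves the arm, as the interface text tells. Its arguments: {"type":"object","properties":{"motion":{"type":"string"},"newtons":{"type":"number"}},"required":["motion"]}

```bash
mkdir -p pics; ls; cat > h.py <<'E'
import numpy as np,cv2
from rig import robot
from scipy.spatial.transform import Rotation as R
def att(a):
    a=np.array(a,float)
    return a if a.shape==(3,3) else R.from_quat(a).as_matrix()
def cloud(name,tag):
    m=robot.camera_model(name); im,d=robot.camera(name)
    K=np.array(m["mtx"],float).reshape(3,3);D=np.array(m["D"],float)
    v,u=np.mgrid[0:400,0:640]
    p=cv2.undistortPoints(np.stack([u,v],-1).reshape(-1,1,2).astype(np.float64),K,D).reshape(400,640,2)
    P=np.dstack([p*d[...,None],d])@att(m["attitude"]).T+np.array(m["position"])
    P[d==0]=np.nan
    cv2.imwrite(f"pics/{tag}.png",im[...,::-1]); np.savez(f"{tag}.npz",im=im,P=P)
    return im,P
E
python3 - <<'E'
from h import *
print(robot.get_obs())
for n in("scene","side"):
    print(n,robot.camera_model(n)); cloud(n,n+"0")
a=[cv2.imread(f"pics/{n}0.png") for n in("scene","side")]
E
```

```text
pics
{'time': 0.0, 'q': array([ 1.00452702e+00,  5.28481541e-01,  1.43391007e+00, -2.37910653e-05,
        1.18142585e+00, -1.78521202e-01]), 'joint_velocities': array([ 0.00249149, -0.00075712, -0.00023965, -0.00096569,  0.00136204,
        0.00133724]), 'joint_torque': array([-7.20349217e-04, -4.40045750e+01, -1.76589507e+01,  6.31219684e-02,
        5.84689470e-02, -1.66622181e-04]), 'position': array([0.23587268, 0.57792168, 0.1996598 ]), 'tool_rot': array([ 1.92657242e-01,  9.81265484e-01, -1.04016233e-03, -3.94500039e-04]), 'ft_force': array([ 0.52112855, -0.11720176, -1.49285857]), 'moment': array([-0.02429026, -0.07295173,  0.00457483]), 'grip_force': 0.0, 'grip_width': 0.08689789281479393}
scene {'mtx': array([[513.15297389,   0.        , 321.1066457 ],
       [  0.        , 513.15297389, 192.08468974],
       [  0.        ,   0.        ,   1.        ]]), 'D': array([-0.06175631,  0.        ,  0.        ,  0.        ,  0.        ]), 'position': array([ 1.28522745, -0.24616518,  0.94568896]), 'attitude': array([ 0.79067851,  0.49675401, -0.19573121, -0.29958678])}
side {'mtx': array([[506.41861521,   0.        , 317.86746634],
       [  0.        , 506.41861521, 200.06741237],
       [  0.        ,   0.        ,   1.        ]]), 'D': array([0.00462641, 0.        , 0.        , 0.        , 0.        ]), 'position': array([0.3690936 , 0.81324564, 0.86548504]), 'attitude': array([-0.1410861 ,  0.91065974, -0.38407348,  0.0572809 ])}
```

View pics/scene0.png

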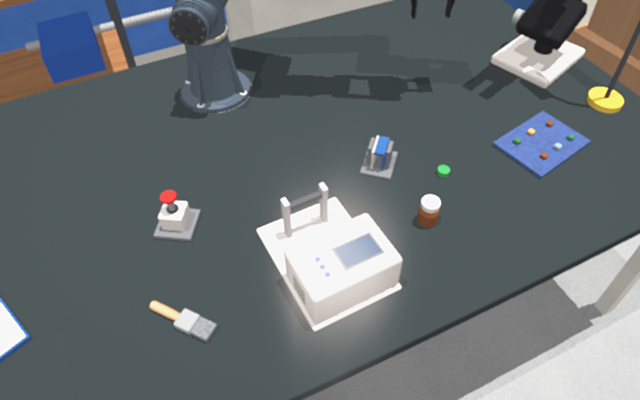

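View pics/side0.png

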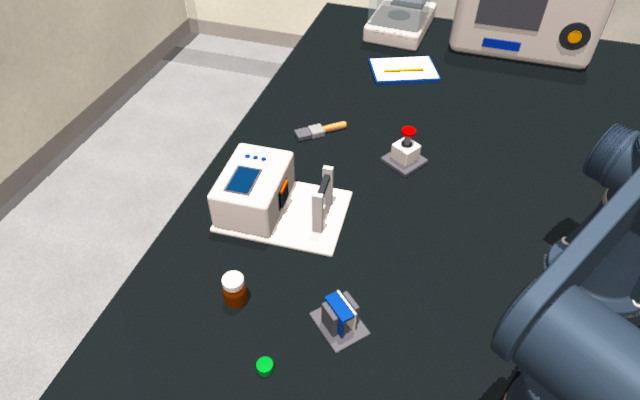

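The scene view has the cradle with the holder at (380,155), the station bar at (305,200) and the red plunger at (168,197). In the side view they are at (340,310), (324,190) and (409,131).

```bash
python3 - <<'E'
from h import *
L={n:np.load(n+"0.npz") for n in("scene","side")}
def sel(n,box,zr,f=None):
    im,P=L[n]["im"].astype(int),L[n]["P"]
    u0,v0,u1,v1=box
    i=im[v0:v1,u0:u1].reshape(-1,3);p=P[v0:v1,u0:u1].reshape(-1,3)
    k=(p[:,2]>zr[0])&(p[:,2]<zr[1])
    if f is not None:k&=f(i)
    return p[k]
def rect(s,p):
    if len(p)<5: print(s,len(p));return
    (c,w,a)=cv2.minAreaRect(p[:,:2].astype(np.float32)*1000)
    print(s,len(p),"rect c",np.round(c,1),"wh",np.round(w,1),"ang",round(a,1),"mean",np.round(np.mean(p,0)*1000,1))
blue=lambda i:(i[:,2]>i[:,0]+50)
white=lambda i:(i.min(1)>170)
red=lambda i:(i[:,0]>i[:,1]+80)&(i[:,0]>i[:,2]+80)
B={"scene":dict(c=(355,130,405,182),s=(250,175,410,330),post=(275,178,335,240),r=(155,185,180,208),b=(150,185,205,242)),
"side":dict(c=(305,285,375,350),s=(205,140,360,255),post=(308,160,340,240),r=(398,122,420,140),b=(380,122,430,176))}
for n in B:
    b=B[n];print(n)
    rect("holder blue top",sel(n,b["c"],(.062,.074),blue))
    rect("white top",sel(n,b["c"],(.062,.074),white))
    rect("cradle+holder top",sel(n,b["c"],(.062,.074)))
    rect("cradle base",sel(n,b["c"],(.005,.011)))
    rect("station base",sel(n,b["s"],(.008,.016)))
    rect("body top",sel(n,b["s"],(.107,.118)))
    rect("post tops",sel(n,b["post"],(.121,.132)))
    rect("bar top",sel(n,b["post"],(.106,.114)))
    rect("red top",sel(n,b["r"],(.102,.111),red))
    rect("foot",sel(n,b["b"],(.010,.018)))
    rect("box top",sel(n,b["b"],(.056,.064)))
E
```

```text
scene
holder blue top 192 rect c [492.9 287.9] wh [26.9 65.6] ang 48.2 mean [494.3 286.1  67.5]
white top 96 rect c [488.6 286.4] wh [52.9 61.6] ang 48.0 mean [485.9 281.3  67.7]
cradle+holder top 350 rect c [490.7 285.6] wh [57.  65.7] ang 48.0 mean [492.4 283.4  67.3]
cradle base 428 rect c [468.  298.4] wh [128.3 177.5] ang 67.2 mean [506.  276.8   7.7]
station base 2876 rect c [689.7 110.2] wh [299.9 371.7] ang 3.4 mean [652.5  11.4  11.6]
body top 5853 rect c [716.3  31.3] wh [246.4 197.6] ang 2.7 mean [767.4  30.2 111.9]
post tops 105 rect c [605.   27.1] wh [ 25.8 104. ] ang 1.6 mean [606.5  25.2 125.2]
bar top 425 rect c [662.6  29.1] wh [137.3 104.6] ang 1.8 mean [654.5  25.5 110.2]
red top 150 rect c [ 463.  -241.1] wh [33.7 34.8] ang 77.0 mean [ 463.  -240.1  105.5]
foot 514 rect c [ 461.9 -240.7] wh [91.  90.7] ang 58.7 mean [ 481.  -239.    14.2]
box top 324 rect c [ 462.  -240.2] wh [55.2 56.4] ang 57.4 mean [ 468.7 -240.3   60.3]
side
holder blue top 460 rect c [490.4 289.7] wh [28.5 64.6] ang 47.8 mean [489.4 291.   67.8]
white top 79 rect c [479.7 278.5] wh [41.7 51.1] ang 85.1 mean [479.6 277.5  67.6]
cradle+holder top 818 rect c [488.8 287.8] wh [58.9 64.7] ang 48.3 mean [488.5 289.6  67.6]
cradle base 818 rect c [488.9 288.2] wh [80.2 99.8] ang 48.2 mean [481.  306.4   7.9]
station base 3667 rect c [659.3 -13.3] wh [384.9 278.7] ang 77.2 mean [637.5  52.4  11.7]
body top 3729 rect c [714.3  35. ] wh [245.8 202.1] ang 2.8 mean [756.3  44.9 111.7]
post tops 111 rect c [603.4  29.2] wh [ 23.2 107.8] ang 2.3 mean [602.9  35.4 124.8]
bar top 185 rect c [602.9  32.6] wh [ 23.3 101.2] ang 2.9 mean [603.   28.3 109.7]
red top 107 rect c [ 461.1 -235.9] wh [33.1 35.2] ang 24.6 mean [ 460.2 -235.5  105.4]
foot 364 rect c [ 460.7 -236.1] wh [92.8 92. ] ang 59.2 mean [ 456.3 -216.7   13.7]
box top 240 rect c [ 460.6 -236.6] wh [59.2 57.9] ang 54.4 mean [ 459.8 -230.4   59.8]
```

```bash
cat > to.py <<'E'
# usage: to.py x y z psi(deg, heading of tool y) -> normalised shift/turn from measured pose
import sys
from h import *
o=robot.get_obs(); M=R.from_quat(o["tool_rot"]).as_matrix()
psi=np.degrees(np.arctan2(M[1,1],M[0,1]))
print("t",round(o["time"],2),"pos",np.round(o["position"],4),"psi",round(psi,2),"q6",round(np.degrees(o["q"][5]),1),"tilt",np.round(M[:,2],3),"F",np.round(o["ft_force"],1),"w",round(o["grip_width"],4))
if len(sys.argv)>4:
    x,y,z,p=map(float,sys.argv[1:5]); d=np.array([x,y,z])-o["position"]
    s=M.T@d/.2; k=max(1,np.abs(s).max())
    print("shift",np.round(s,4),"turn",round(-((p-psi+180)%360-180)/180,4),"rows>=",np.linalg.norm(d)/.0417, "split",k)
E
python3 to.py .49 .2875 .15 -42
```

```text
t 0.1 pos [0.2359 0.578  0.1998] psi 67.78 q6 -10.2 tilt [-0.001 -0.002 -1.   ] F [-0.2  0.3  0. ] w 0.0869
shift [-1.7254 -0.864   0.25  ] turn 0.6099 rows>= 9.332084430632724 split 1.725376865916837
```

>>> move_arm(motion="1 -0.86 -0.43 0 0.2; 1 -0.86 -0.43 0 0.3; 1 -0.86 -0.43 0 0.3; 1 -0.86 -0.43 0 0.3; 1 -0.86 -0.43 0 0.3; 1 -0.86 -0.43 0 0.3; 1 -0.86 -0.43 0 0.3; 1 -0.86 -0.43 0 0.3; 1 -0.86 -0.43 0 0.3", newtons=15)

```text
time: 0.85
position: [0.363, 0.4334, 0.2002]
tool_rot: [0.618, 0.786, -0.001, -0.0]
ft_force: [-0.6, -0.3, -0.2]
grip_width: 0.0873
grip_force: 0.0
```

```bash
python3 to.py .49 .2875 .15 -42
```

```text
t 0.85 pos [0.363  0.4334 0.2002] psi 13.67 q6 25.0 tilt [-0.001 -0.001 -1.   ] F [-0.6 -0.3 -0.2] w 0.0873
shift [-0.8586  0.4447  0.2511] turn 0.3093 rows>= 4.791223921228974 split 1
```

>>> move_arm(motion="1 -0.86 0.445 0.25 0.31; 1 -0.86 0.445 0.25 0.31; 1 -0.86 0.445 0.25 0.31; 1 -0.86 0.445 0.25 0.31; 1 -0.86 0.445 0.25 0.31; 1 -0.86 0.445 0.25 0.31; 1 -0.86 0.445 0.25 0.31; 1 -0.86 0.445 0.25 0.31; 1 -0.86 0.445 0.25 0.31; 1 -0.86 0.445 0.25 0.31; 1 -0.86 0.445 0.25 0.31")

```text
time: 1.77
position: [0.4901, 0.2883, 0.1505]
tool_rot: [0.913, 0.408, -0.0, -0.0]
ft_force: [-1.1, -0.1, 0.3]
grip_width: 0.0871
grip_force: 0.0
```

```bash
python3 to.py .49 .2875 .053 -42; python3 - <<'E'
from h import *
im,P=cloud("wrist","w1")
z=P[...,2]; k=(z>.06)&(z<.075)&(np.hypot(P[...,0]-.49,P[...,1]-.2875)<.06)
b=k&(im[...,2].astype(int)>im[...,0].astype(int)+50)
for m in(k,b): print(m.sum(),cv2.minAreaRect((P[m][:,:2]*1000).astype(np.float32)),P[m].mean(0))
E
```

```text
t 1.77 pos [0.4901 0.2883 0.1505] psi -41.81 q6 61.0 tilt [-0. -0. -1.] F [-1.1 -0.1  0.3] w 0.0871
shift [-0.0033  0.0023  0.4877] turn 0.001 rows>= 2.33896532141135 split 1
3998 ((490.2469787597656, 286.4300231933594), (57.77589416503906, 64.087158203125), 48.027679443359375) [0.49084642 0.28725282 0.06749986]
2240 ((491.973388671875, 288.3493957519531), (26.824138641357422, 64.09864807128906), 48.131256103515625) [0.49227371 0.28906672 0.067639  ]
```

View pics/w1.png

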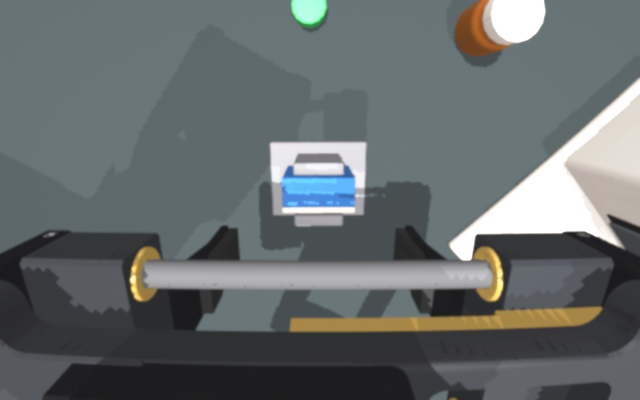

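The wrist view has the blue holder centred at (318,187) between the cheeks, white edge at (318,210); the fingers are aligned with its ends.

>>> move_arm(motion="1 -0.005 0.004 0.15 0.001; 1 -0.005 0.004 0.25 0.001; 1 -0.005 0.004 0.35 0.001; 1 -0.005 0.004 0.42 0.001; 1 -0.005 0.004 0.46 0.001; 1 -0.005 0.004 0.487 0.001; 1 -0.005 0.004 0.487 0.001; 1 -0.005 0.004 0.487 0.001")

```text
time: 2.48
position: [0.4907, 0.2871, 0.0536]
tool_rot: [0.914, 0.405, 0.0, 0.0]
ft_force: [-0.2, -0.5, 0.0]
grip_width: 0.087
grip_force: 0.0
```

>>> move_arm(motion="0.4 0 0 0 0; 0.4 0 0 0 0; -1 0 0 0 0; -1 0 0 0 0; -1 0 0 0 0; -1 0 0 0 0; -1 0 0 0 0; -1 0 0 0 0; -1 0 0 0 0; -1 0 0 0 0; -1 0 0 0 0", newtons=15)

```text
time: 3.4
position: [0.4903, 0.2868, 0.0532]
tool_rot: [0.914, 0.405, -0.0, -0.0]
ft_force: [0.2, 0.1, 0.1]
grip_width: 0.0213
grip_force: 0.0
```

```bash
python3 to.py; python3 - <<'E'
from h import *
a,_=cloud("wrist","w2"); b,_=cloud("side","s2")
a=a[60:360,100:540]; b=cv2.resize(b[250:390,270:420],None,fx=2.3,fy=2.143)
cv2.imwrite("pics/c2.png",np.hstack([a,b])[...,::-1])
E
```

```text
t 3.4 pos [0.4903 0.2868 0.0532] psi -42.2 q6 61.3 tilt [-0. -0. -1.] F [0.2 0.1 0.1] w 0.0213
```

View pics/c2.png

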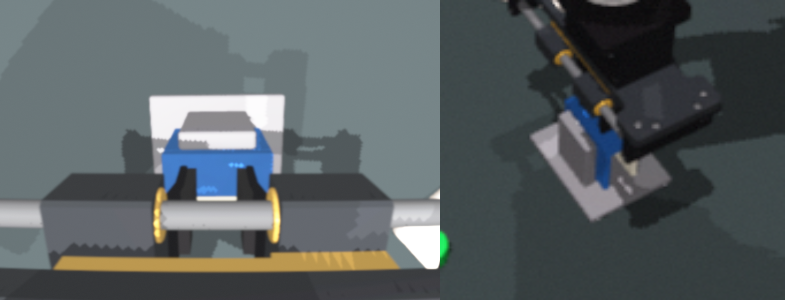

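```bash
python3 - <<'E'
from h import *
L=np.load("w2.npz");im,P=L["im"].astype(int),L["P"]
M=R.from_quat(robot.get_obs()["tool_rot"]).as_matrix();o=robot.get_obs()["position"]
T=(P-o)@M*1000  # tool frame mm
for u in (100+180,100+190,100+262,100+220):
    for v in range(60+105,60+250,8): print(u,v,im[v,u],np.round(T[v,u],0),end=" | ")
    print()
for n in("w2","s2"):
    L=np.load(n+".npz");im,P=L["im"].astype(int),L["P"]
    b=(im[...,2]>im[...,0]+50)&(np.hypot(P[...,0]-.49,P[...,1]-.287)<.08)&(P[...,2]>.02)
    print(n,b.sum(),np.nanpercentile(P[b],[1,50,99],axis=0)); b&=P[...,2]>.06; print(cv2.minAreaRect((P[b][:,:2]*1000).astype(np.float32)))
E
```

```text
280 165 [245 244 246] [ 32. -27.  46.] | 280 173 [244 243 245] [ 26. -27.  46.] | 280 181 [244 242 244] [ 19. -28.  47.] | 280 189 [132 143 168] [ 27. -22.  -7.] | 280 197 [235 234 237] [ 25. -21. -14.] | 280 205 [142 140 145] [ 20. -21. -16.] | 280 213 [ 62 110 174] [ 15. -21. -13.] | 280 221 [ 69 126 202] [ 11. -21. -15.] | 280 229 [40 53 76] [ 11. -20. -27.] | 280 237 [34 34 37] [ 11. -19. -38.] | 280 245 [35 35 37] [ 11. -18. -48.] | 280 253 [42 42 44] [ 11. -17. -56.] | 280 261 [ 99  99 101] [  33.  -11. -106.] | 280 269 [173 174 176] [  32.  -10. -108.] | 280 277 [201 202 204] [  30.  -10. -110.] | 280 285 [188 188 191] [  28.  -10. -109.] | 280 293 [64 62 65] [  0. -15. -71.] | 280 301 [63 61 63] [ -3. -15. -72.] | 280 309 [62 59 62] [ -7. -16. -71.] | 
290 165 [244 243 245] [ 32. -20.  45.] | 290 173 [141 139 142] [ 28. -19.  34.] | 290 181 [138 136 139] [ 28. -17.  10.] | 290 189 [140 137 144] [ 28. -16.  -9.] | 290 197 [246 244 246] [ 25. -15. -15.] | 290 205 [150 148 152] [ 20. -15. -14.] | 290 213 [ 60 109 173] [ 15. -16. -14.] | 290 221 [ 69 125 202] [ 10. -16. -14.] | 2
[... 1720 characters left out ...]
. -105.] | 320 269 [172 173 175] [  32.    0. -108.] | 320 277 [201 202 203] [  30.    0. -109.] | 320 285 [189 188 191] [  27.    0. -109.] | 320 293 [81 89 92] [-81.   3.  54.] | 320 301 [116 130 132] [-89.   3.  53.] | 320 309 [119 134 136] [-97.   3.  53.] | 
w2 4122 [[0.46729788 0.26609366 0.02894348]
 [0.49295775 0.28999725 0.06769857]
 [0.5234695  0.31867888 0.14885769]]
((498.81304931640625, 296.4697570800781), (48.821434020996094, 64.19668579101562), 47.64115524291992)
s2 299 [[0.46712351 0.27505834 0.02225151]
 [0.4829161  0.30714403 0.06717046]
 [0.52125845 0.34338304 0.15185067]]
((485.4714050292969, 314.80841064453125), (39.3962516784668, 104.76625061035156), 23.099374771118164)
```

```bash
python3 - <<'E'
from h import *
L=np.load("w1.npz");im,P=L["im"].astype(int),L["P"]
M=R.from_quat([.913,.408,0,0]).as_matrix();o=np.array([.4901,.2883,.1505])
T=(P-o)@M*1000
for u in (225,232,236,400,405): 
  for v in range(222,262,4): print((u,v),im[v,u],np.round(T[v,u]),end="|")
  print()
L=np.load("w2.npz");T=(L["P"]-[.4903,.2868,.0532])@M*1000
for v in range(216,236,1): print(v,[tuple(np.round(T[v,u]).astype(int)) for u in(270,276,282,288,294,300)])
m=robot.camera_model("wrist");print(M.T@(np.array(m["position"])-robot.get_obs()["position"]))
E
```

```text
(225, 222) [105 118 121] [ -52. -103.  150.]|(225, 226) [47 50 53] [ 11. -50. -23.]|(225, 230) [29 29 31] [ 10. -49. -28.]|(225, 234) [39 39 39] [  9. -48. -31.]|(225, 238) [43 43 43] [  9. -47. -35.]|(225, 242) [43 43 44] [  9. -46. -40.]|(225, 246) [43 43 43] [  9. -44. -45.]|(225, 250) [41 40 41] [  7. -44. -46.]|(225, 254) [41 41 41] [  5. -44. -46.]|(225, 258) [44 44 44] [  3. -45. -46.]|
(232, 222) [106 119 122] [-53. -96. 150.]|(232, 226) [104 117 119] [-57. -96. 151.]|(232, 230) [43 43 43] [  9. -46. -26.]|(232, 234) [42 42 43] [  9. -45. -30.]|(232, 238) [41 41 41] [  8. -44. -33.]|(232, 242) [39 38 40] [  6. -44. -35.]|(232, 246) [39 38 39] [  4. -44. -35.]|(232, 250) [39 40 40] [  2. -44. -36.]|(232, 254) [40 40 40] [  0. -44. -36.]|(232, 258) [44 43 44] [ -3. -45. -35.]|
(236, 222) [107 119 122] [-52. -91. 150.]|(236, 226) [104 116 119] [-57. -92. 150.]|(236, 230) [48 49 49] [  9. -44. -24.]|(236, 234) [44 44 45] [  7. -44. -25.]|(236, 238) [42 42 42] [  4. -44. -25.]|(236, 242) [41 41 41] [  3. -44. -27.]|(236, 246) [39 40 40] [  1. -44. -27.]|(236, 250) [39 38 39] [ -1.
[... 5767 characters left out ...]
5), np.int64(-29)), (np.int64(9), np.int64(-12), np.int64(-29)), (np.int64(3), np.int64(-10), np.int64(-15))]
234 [(np.int64(3), np.int64(-27), np.int64(-16)), (np.int64(2), np.int64(-24), np.int64(-14)), (np.int64(11), np.int64(-18), np.int64(-33)), (np.int64(9), np.int64(-15), np.int64(-30)), (np.int64(9), np.int64(-12), np.int64(-30)), (np.int64(3), np.int64(-10), np.int64(-15))]
235 [(np.int64(2), np.int64(-27), np.int64(-15)), (np.int64(2), np.int64(-24), np.int64(-15)), (np.int64(11), np.int64(-18), np.int64(-36)), (np.int64(9), np.int64(-15), np.int64(-32)), (np.int64(10), np.int64(-12), np.int64(-33)), (np.int64(2), np.int64(-10), np.int64(-15))]
[ 0.07383664 -0.00019757 -0.18395974]
```

The cloud shows the fingertips are really about 23 mm behind the reported TCP, not 8 mm ahead of it. They closed above the plate and the holder did not move. I reopen and go 31 mm lower.

>>> move_arm(motion="1 0 0 0 0; 1 0 0 0 0; 1 0 0 0 0; 1 0 0 0 0; 1 0 0 0 0; 1 0 0 0 0; 1 0 0 0 0; 1 0 0 0 0; 1 0 0 0 0; 1 0 0 0 0")

```text
time: 4.33
position: [0.4903, 0.2868, 0.0532]
tool_rot: [0.914, 0.405, -0.0, 0.0]
ft_force: [0.2, -0.7, 0.3]
grip_width: 0.0727
grip_force: 0.0
```

>>> move_arm(motion="1 0 0 0.03 0; 1 0 0 0.06 0; 1 0 0 0.09 0; 1 0 0 0.12 0; 1 0 0 0.14 0; 1 0 0 0.155 0; 1 0 0 0.155 0")

```text
time: 4.92
position: [0.4898, 0.2866, 0.0213]
tool_rot: [0.914, 0.405, -0.001, -0.0]
ft_force: [-0.4, -0.0, -0.2]
grip_width: 0.087
grip_force: 0.0
```

>>> move_arm(motion="-1 0 0 0 0; -1 0 0 0 0; -1 0 0 0 0; -1 0 0 0 0; -1 0 0 0 0; -1 0 0 0 0; -1 0 0 0 0; -1 0 0 0 0", newtons=15)

```text
time: 5.58
position: [0.4906, 0.2869, 0.0226]
tool_rot: [0.914, 0.405, 0.0, 0.0]
ft_force: [-0.2, -0.4, 2.2]
grip_width: 0.0638
grip_force: 15.0
```

>>> move_arm(motion="-1 0 0 -0.04 0; -1 0 0 -0.1 0; -1 0 0 -0.2 0; -1 0 0 -0.3 0; -1 0 0 -0.4 0; -1 0 0 -0.5 0; -1 0 0 -0.55 0; -1 0 0 -0.55 0")

```text
time: 6.25
position: [0.4921, 0.2875, 0.1354]
tool_rot: [0.914, 0.405, 0.003, 0.0]
ft_force: [0.4, -0.8, -0.6]
grip_width: 0.0635
grip_force: 15.0
```

```bash
python3 to.py .45 .06 .13 92.5;  python3 - <<'E'
from h import *
im,P=cloud("wrist","w3"); o=robot.get_obs();T=(P-o["position"])@R.from_quat(o["tool_rot"]).as_matrix()*1000
i=im.astype(int);b=(i[...,2]>i[...,0]+50)&(abs(T[...,1])<36)&(abs(T[...,0])<25)&(T[...,2]<-20)
print(b.sum(),np.percentile(T[b],[2,50,98],axis=0))
E
```

```text
t 6.25 pos [0.4921 0.2875 0.1354] psi -42.19 q6 61.3 tilt [ 0.006  0.002 -1.   ] F [ 0.4 -0.8 -0.6] w 0.0635
shift [-0.9845  0.6081  0.0232] turn -0.7483 rows>= 5.550856329308623 split 1
5747 [[  2.99934506 -30.78568814 -48.00706113]
 [ 13.85387957   0.21338201 -46.39544457]
 [ 16.38665595  30.31454799 -21.69379485]]
```

>>> move_arm(motion="-1 -0.12 0.08 0 -0.035; -1 -0.27 0.17 0 -0.075; -1 -0.42 0.26 0 -0.115; -1 -0.57 0.35 0 -0.155; -1 -0.72 0.44 0 -0.195; -1 -0.86 0.53 0 -0.235; -1 -0.95 0.59 0.01 -0.275; -1 -0.985 0.608 0.02 -0.31; -1 -0.985 0.608 0.02 -0.345; -1 -0.985 0.608 0.02 -0.38; -1 -0.985 0.608 0.02 -0.4; -1 -0.985 0.608 0.02 -0.4")

```text
time: 7.3
position: [0.447, 0.0591, 0.1272]
tool_rot: [0.501, 0.865, -0.001, -0.001]
ft_force: [-0.3, 0.5, -1.3]
grip_width: 0.0635
grip_force: 15.0
```

```bash
python3 to.py .45 .06 .06 92.5
```

```text
t 7.3 pos [0.447  0.0591 0.1272] psi 29.83 q6 -36.6 tilt [-0.003  0.    -1.   ] F [-0.3  0.5 -1.3] w 0.0635
shift [-0.0041  0.0163  0.3358] turn -0.3482 rows>= 1.6126485096426724 split 1
```

>>> move_arm(motion="-1 0 0.01 0.05 -0.035; -1 0 0.015 0.1 -0.07; -1 0 0.015 0.16 -0.105; -1 0 0.015 0.22 -0.14; -1 0 0.015 0.28 -0.175; -1 0 0.015 0.34 -0.21; -1 0 0.015 0.38 -0.245; -1 0 0.015 0.42 -0.28; -1 0 0.015 0.45 -0.315; -1 0 0.015 0.45 -0.348; -1 0 0.015 0.45 -0.348; -1 0 0.015 0.45 -0.348")

```text
time: 8.3
position: [0.4502, 0.0608, 0.0377]
tool_rot: [-0.019, 1.0, 0.0, -0.001]
ft_force: [0.3, -0.0, -0.9]
grip_width: 0.0639
grip_force: 15.0
```

```bash
python3 to.py .45 .06 .014 92.5
```

```text
t 8.3 pos [0.4502 0.0608 0.0377] psi 92.23 q6 -98.7 tilt [-0.001  0.    -1.   ] F [ 0.3 -0.  -0.9] w 0.0639
shift [ 0.0012 -0.004   0.1185] turn -0.0015 rows>= 0.568592040167312 split 1
```

>>> move_arm(motion="-1 0 0 0.04 0; -1 0 0 0.07 0; -1 0 0 0.09 0; -1 0 0 0.1 0; -1 0 0 0.11 0; -1 0 0 0.115 0; -1 0 0 0.115 0")

```text
time: 8.88
position: [0.4506, 0.0607, 0.015]
tool_rot: [-0.021, 1.0, 0.0, -0.0]
ft_force: [-1.1, -0.3, -1.8]
grip_width: 0.0638
grip_force: 15.0
```

Creep down until contact shows.

>>> move_arm(motion="-1 0 0 0.005 0; -1 0 0 0.005 0; -1 0 0 0.01 0; -1 0 0 0.01 0")

```text
time: 9.22
position: [0.451, 0.0606, 0.0145]
tool_rot: [-0.021, 1.0, -0.0, 0.001]
ft_force: [-1.5, -0.1, 10.5]
grip_width: 0.0635
grip_force: 15.0
```

```bash
python3 to.py; python3 - <<'E'
from h import *
im,P=cloud("wrist","w4");i=im.astype(int)
b=(i[...,2]>i[...,0]+50)&(np.hypot(P[...,0]-.45,P[...,1]-.06)<.05)&(P[...,2]>.03)
print(np.percentile(P[b],[50,95],axis=0))
E
```

```text
t 9.22 pos [0.451  0.0606 0.0145] psi 92.44 q6 -98.9 tilt [ 0.001 -0.    -1.   ] F [-1.5 -0.1 10.5] w 0.0635
[[0.43655593 0.06067469 0.05924174]
 [0.44689517 0.08912348 0.06072287]]
```

>>> move_arm(motion="1 0 0 0 0; 1 0 0 0 0; 1 0 0 0 0; 1 0 0 0 0; 1 0 0 0 0; 1 0 0 -0.1 0; 1 0 0 -0.25 0; 1 0 0 -0.4 0; 1 0 0 -0.55 0; 1 0 0 -0.6 0; 1 0 0 -0.6 0")

```text
time: 10.18
position: [0.4527, 0.0605, 0.1357]
tool_rot: [-0.021, 1.0, -0.0, 0.003]
ft_force: [0.5, 0.5, 0.0]
grip_width: 0.0867
grip_force: 0.0
```

>>> move_arm(motion="1 0 0 0 0.04; 1 0 0 0 0.08; 1 0 0 0 0.12; 1 0 0 0 0.16; 1 0 0 0 0.2; 1 0 0 0 0.24; 1 0 0 0 0.28; 1 0 0 0 0.32; 1 0 0 0 0.36; 1 0 0 0 0.4; 1 0 0 0 0.44; 1 0 0 0 0.48")

```text
time: 11.18
position: [0.4496, 0.0607, 0.1318]
tool_rot: [0.668, 0.744, -0.001, -0.001]
ft_force: [-0.8, -0.8, 0.5]
grip_width: 0.0866
grip_force: 0.0
```

```bash
python3 - <<'E'
from h import *
im,P=cloud("wrist","w5");cloud("scene","sc5");cloud("side","sd5")
for n in("w5","sc5","sd5"):
    L=np.load(n+".npz");i,P=L["im"].astype(int),L["P"]
    k=(np.hypot(P[...,0]-.45,P[...,1]-.06)<.05)&(P[...,2]>.054)&(P[...,2]<.066)
    w=k&((i[...,2]>i[...,0]+50)|(i.min(-1)>150)); 
    if w.sum()>20: print(n,w.sum(),cv2.minAreaRect((P[w][:,:2]*1000).astype(np.float32)),P[w].mean(0),P[k&(i.min(-1)>150)].mean(0))
    # bar/posts
    p=P[(P[...,2]>.121)&(P[...,2]<.131)&(abs(P[...,0]-.604)<.03)&(abs(P[...,1]-.028)<.07)]
    if len(p)>20: print(" posts",len(p),cv2.minAreaRect((p[:,:2]*1000).astype(np.float32)))
E
python3 to.py .45 .06 -.002 2.5
```

```text
w5 2623 ((451.07244873046875, 61.2076301574707), (31.906696319580078, 64.06983184814453), 2.8623151779174805) [0.4502104  0.06339267 0.05977651] [0.46400719 0.06785299 0.05975439]
 posts 468 ((601.089111328125, 75.1230239868164), (24.433534622192383, 9.896750450134277), 2.7637808322906494)
sc5 271 ((451.94384765625, 60.26800537109375), (35.359092712402344, 63.960609436035156), 4.509361267089844) [0.45316938 0.06010625 0.05926713] [0.46422898 0.06162368 0.05844236]
 posts 106 ((605.3267211914062, 27.0777587890625), (25.102575302124023, 103.82876586914062), 1.9793778657913208)
sd5 335 ((450.2018737792969, 63.85619354248047), (31.58664894104004, 66.68106842041016), 2.7672672271728516) [0.4497892  0.06515072 0.05983752] [0.46310018 0.06731464 0.05984561]
 posts 106 ((603.2059326171875, 29.96821403503418), (23.293655395507812, 104.82730865478516), 2.3779714107513428)
t 11.33 pos [0.4498 0.0607 0.1321] psi 6.67 q6 -13.1 tilt [-0.003  0.    -1.   ] F [-0.3 -0.4 -0. ] w 0.0868
shift [-0.0041  0.0021  0.6706] turn 0.0232 rows>= 3.2163250288370238 split 1
```

View pics/w5.png

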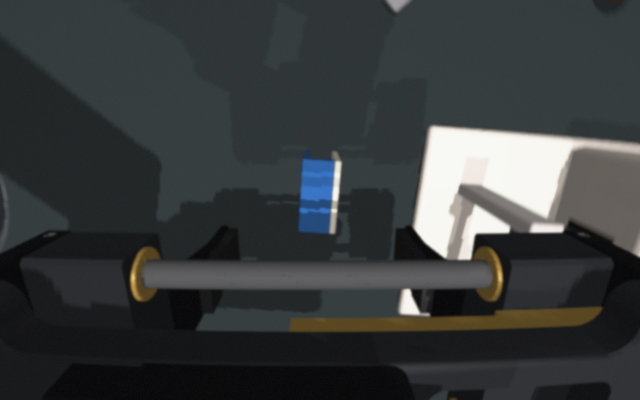

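Wrist view: holder standing on the bench at (320,193), white edge on its right (spectrometer side). Bar visible at (505,205).

>>> move_arm(motion="1 0.002 0.006 0.1 0.021; 1 0.002 0.006 0.2 0.021; 1 0.002 0.006 0.3 0.021; 1 0.002 0.006 0.4 0.021; 1 0.002 0.006 0.5 0.021; 1 0.002 0.006 0.57 0.021; 1 0.002 0.006 0.62 0.021; 1 0.002 0.006 0.65 0.021; 1 0.002 0.006 0.67 0.021; 1 0.002 0.006 0.67 0.021; 1 0.002 0.006 0.67 0.021")

```text
time: 12.25
position: [0.4519, 0.0612, -0.0007]
tool_rot: [0.69, 0.724, 0.0, 0.0]
ft_force: [0.1, 0.4, 0.1]
grip_width: 0.0868
grip_force: 0.0
```

```bash
python3 to.py .451 .0612 -.002 2.8
```

```text
t 12.25 pos [ 0.4519  0.0612 -0.0007] psi 2.77 q6 -9.1 tilt [ 0. -0. -1.] F [0.1 0.4 0.1] w 0.0868
shift [ 0.0002 -0.0047  0.0065] turn -0.0002 rows>= 0.038516674718067904 split 1
```

>>> move_arm(motion="0 0 0 0 0; 0 0 0 0 0; -1 0 0 0 0; -1 0 0 0 0; -1 0 0 0 0; -1 0 0 0 0; -1 0 0 0 0; -1 0 0 0 0; -1 0 0 0 0; -1 0 0 0 0; -1 0 0 0 0; -1 0 0 0 0", newtons=15)

```text
time: 13.25
position: [0.4518, 0.0612, -0.0008]
tool_rot: [0.69, 0.724, -0.0, -0.0]
ft_force: [-0.5, 0.3, 0.7]
grip_width: 0.0316
grip_force: 15.0
```

>>> move_arm(motion="-1 0 0 -0.05 0; -1 0 0 -0.15 0; -1 0 0 -0.27 0; -1 0 0 -0.4 0; -1 0 0 -0.53 0; -1 0 0 -0.66 0; -1 0 0 -0.75 0; -1 0 0 -0.8 0; -1 0 0 -0.8 0; -1 0 0 -0.8 0")

```text
time: 14.08
position: [0.4517, 0.0612, 0.1593]
tool_rot: [0.69, 0.724, 0.0, 0.0]
ft_force: [-0.1, 0.2, -2.2]
grip_width: 0.0319
grip_force: 15.0
```

```bash
python3 to.py .6037 .0285 .16 2.6
```

```text
t 14.08 pos [0.4517 0.0612 0.1593] psi 2.72 q6 -9.1 tilt [ 0.001 -0.    -1.   ] F [-0.1  0.2 -2.2] w 0.0319
shift [-0.1996  0.7514 -0.0029] turn 0.0007 rows>= 3.728997609043618 split 1
```

>>> move_arm(motion="-1 -0.03 0.1 0 0; -1 -0.06 0.22 0 0; -1 -0.09 0.35 0 0; -1 -0.13 0.48 0 0; -1 -0.16 0.6 0 0; -1 -0.18 0.69 0 0; -1 -0.195 0.735 0 0; -1 -0.2 0.751 0 0; -1 -0.2 0.751 0 0; -1 -0.2 0.751 0 0; -1 -0.2 0.751 0 0")

```text
time: 15.0
position: [0.6019, 0.0288, 0.1587]
tool_rot: [0.69, 0.724, -0.001, -0.001]
ft_force: [-1.3, 0.2, -1.5]
grip_width: 0.0322
grip_force: 15.0
```

```bash
python3 to.py .6037 .0285 .12 2.6; python3 - <<'E'
from h import *
o=robot.get_obs();M=R.from_quat(o["tool_rot"]).as_matrix()
for n in("wrist","scene","side"):
    im,P=cloud(n,n+"6");i=im.astype(int);D=np.hypot(P[...,0]-.604,P[...,1]-.028)<.07
    T=(P-o["position"])@M*1000
    for s,a,b in(("posts",.121,.130),("bar",.105,.115)):
        p=P[D&(P[...,2]>a)&(P[...,2]<b)&(abs(P[...,0]-.604)<.022)]
        if len(p)>20: print(n,s,len(p),cv2.minAreaRect((p[:,:2]*1000).astype(np.float32)),np.round(np.percentile(p,[3,97],axis=0)*1000,1).tolist())
    b=D&(i[...,2]>i[...,0]+50)&(P[...,2]>.14)
    if b.sum()>20: print(n,"holder",b.sum(),np.round(np.percentile(P[b],[2,50,98],axis=0)*1000,1).tolist())
w=[np.load(n+"6.npz")["im"] for n in("wrist","side")]
cv2.imwrite("pics/c6.png",np.hstack([w[0][60:360,160:540],cv2.resize(w[1][120:260,240:420],None,fx=2.2,fy=300/140)])[...,::-1])
E
```

```text
t 15.0 pos [0.6019 0.0288 0.1587] psi 2.73 q6 -10.6 tilt [-0.003  0.    -1.   ] F [-1.3  0.2 -1.5] w 0.0322
shift [-0.0021  0.0092  0.1937] turn 0.0007 rows>= 0.930086634132485 split 1
wrist posts 610 ((602.3219604492188, 73.5119400024414), (23.63239288330078, 12.162647247314453), 3.51281476020813) [[591.3, 67.8, 123.7], [613.4, 79.3, 127.0]]
wrist bar 916 ((603.273681640625, 53.61574172973633), (22.712343215942383, 52.156429290771484), 2.825716257095337) [[596.8, 28.8, 108.1], [610.2, 79.5, 111.6]]
wrist holder 4741 [[585.4, 11.2, 196.2], [597.7, 46.1, 219.3], [610.8, 60.4, 220.5]]
scene posts 103 ((605.4906616210938, 26.238082885742188), (24.544719696044922, 104.00652313232422), 3.1265339851379395) [[593.3, -24.3, 121.5], [619.0, 77.5, 128.4]]
scene bar 265 ((606.7496337890625, 27.77718734741211), (25.142288208007812, 105.80440521240234), 3.6128251552581787) [[597.3, -24.0, 105.5], [618.3, 74.0, 114.0]]
scene holder 99 [[588.6, -4.6, 165.9], [592.7, -1.0, 212.1], [614.4, 4.4, 224.7]]
side posts 79 ((603.22314453125, 31.56159210205078), (23.272735595703125, 106.67984008789062), 2.4949729442596436) [[590.1, -19.7, 121.8], [615.9, 81.6, 127.6]]
side bar 168 ((602.9324340820312, 34.91273498535156), (23.500207901000977, 98.19019317626953), 2.6200456619262695) [[590.6, -13.0, 105.7], [612.6, 81.7, 113.2]]
side holder 309 [[583.9, 12.1, 166.1], [593.5, 46.6, 219.0], [609.7, 62.4, 226.2]]
```

View pics/c6.png

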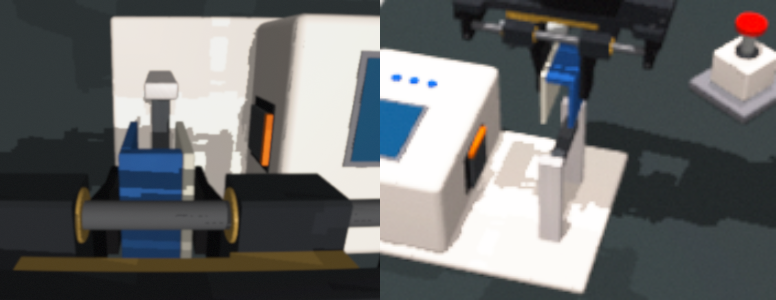

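The wrist half shows the holder aligned above the bar with the tile towards the spectrometer; post at (160,85), bar directly below the slot.

>>> move_arm(motion="-1 0 0.008 0.03 0; -1 0 0.008 0.08 0; -1 0 0.008 0.12 0; -1 0 0.008 0.14 0; -1 0 0.008 0.15 0; -1 0 0.008 0.15 0; -1 0 0.008 0.15 0")

```text
time: 15.73
position: [0.6054, 0.0284, 0.129]
tool_rot: [0.69, 0.724, -0.0, -0.0]
ft_force: [-0.7, -1.0, -1.9]
grip_width: 0.0319
grip_force: 15.0
```

```bash
python3 to.py .6044 .028 .0572 2.7;python3 - <<'E'
from h import *
o=robot.get_obs();print(o["position"])
im,P=cloud("wrist","w7");i=im.astype(int)
D=np.hypot(P[...,0]-.604,P[...,1]-.028)<.07
b=D&(i[...,2]>i[...,0]+50)&(P[...,2]>.165)
p=P[b];print("top",p[:,2].mean(),np.percentile(p,[1,99],axis=0)[:,:2])
for y in(45,50,55):
    k=b&(abs(P[...,1]*1000-y)<1.5); print(y,np.percentile(P[k][:,0],[2,98]))
k=D&(P[...,2]>.106)&(P[...,2]<.113)&(P[...,1]>.056)&(P[...,1]<.066)&(i.max(-1)<130);print("bar",k.sum(),np.percentile(P[k],[2,98],axis=0))
E
```

```text
t 15.73 pos [0.6054 0.0284 0.129 ] psi 2.72 q6 -10.6 tilt [-0.  0. -1.] F [-0.7 -1.  -1.9] w 0.0319
shift [-0.0019 -0.005   0.359 ] turn 0.0001 rows>= 1.7218637774895504 split 1
[0.60539827 0.02841659 0.12899357]
top 0.18918302180744567 [[0.58843494 0.01029199]
 [0.61485176 0.06031021]]
45 [0.58892708 0.6136896 ]
50 [0.58884564 0.61338783]
55 [0.58836348 0.61340463]
bar 256 [[0.59648846 0.05630894 0.10855067]
 [0.60902809 0.06437352 0.11135101]]
```

>>> move_arm(motion="-1 0 -0.003 0.02 0; -1 0 -0.003 0.06 0; -1 0 -0.003 0.1 0; -1 0 -0.003 0.14 0; -1 0 -0.003 0.18 0; -1 0 -0.003 0.22 0; -1 0 -0.003 0.26 0; -1 0 -0.003 0.29 0; -1 0 -0.003 0.31 0; -1 0 -0.003 0.32 0; -1 0 -0.003 0.32 0")

```text
time: 16.7
position: [0.6045, 0.0284, 0.0647]
tool_rot: [0.69, 0.724, -0.0, -0.0]
ft_force: [-0.8, -0.4, -1.7]
grip_width: 0.0321
grip_force: 15.0
```

```bash
python3 to.py .6044 .028 .0572 2.7
```

```text
t 16.7 pos [0.6045 0.0284 0.0647] psi 2.71 q6 -10.6 tilt [-0.001  0.    -1.   ] F [-0.8 -0.4 -1.7] w 0.0321
shift [-0.0021 -0.0008  0.0375] turn 0.0001 rows>= 0.18005398609924472 split 1
```

Straddling without contact; creep down the last 7 mm.

>>> move_arm(motion="-1 0 0 0.01 0; -1 0 0 0.018 0; -1 0 0 0.025 0; -1 0 0 0.03 0; -1 0 0 0.034 0; -1 0 0 0.037 0; -1 0 0 0.037 0; -1 0 0 0.037 0")

```text
time: 17.37
position: [0.6048, 0.0284, 0.0579]
tool_rot: [0.69, 0.724, 0.0, 0.0]
ft_force: [-1.2, -1.0, -1.2]
grip_width: 0.032
grip_force: 15.0
```

>>> move_arm(motion="-1 0 0 0.004 0; -1 0 0 0.007 0; -1 0 0 0.01 0; -1 0 0 0.01 0")

```text
time: 17.7
position: [0.605, 0.0284, 0.0572]
tool_rot: [0.69, 0.724, 0.0, 0.0]
ft_force: [-2.5, 0.7, 7.0]
grip_width: 0.0318
grip_force: 15.0
```

>>> move_arm(motion="0 0 0 0 0; 0 0 0 0 0; 0 0 0 0 0; 0.3 0 0 0 0; 0.5 0 0 0 0; 0.5 0 0 0 0; 0.5 0 0 -0.05 0; 0.5 0 0 -0.15 0; 0.5 0 0 -0.3 0; 0.5 0 0 -0.45 0; 0.5 0 0 -0.6 0; 0.5 0 0 -0.6 0")

```text
time: 18.7
position: [0.6093, 0.028, 0.1832]
tool_rot: [0.69, 0.724, 0.004, 0.005]
ft_force: [-0.4, -0.1, 0.7]
grip_width: 0.0652
grip_force: 0.0
```

```bash
python3 to.py .462 -.239 .15 2.7;python3 - <<'E'
from h import *
for n in("wrist","scene","side"):
    im,P=cloud(n,n+"8");i=im.astype(int)
    D=np.hypot(P[...,0]-.604,P[...,1]-.028)<.05
    b=D&(i[...,2]>i[...,0]+50)&(P[...,2]>.110)&(P[...,2]<.126)
    p=P[b]
    if len(p)<10: continue
    A=np.c_[p[:,:2]-p[:,:2].mean(0),np.ones(len(p))];print(n,len(p),"plane",np.linalg.lstsq(A,p[:,2],rcond=None)[0],cv2.minAreaRect((p[:,:2]*1000).astype(np.float32)))
    if n!="wrist":
      r=(i[...,0]>i[...,1]+80)&(i[...,0]>i[...,2]+80)&(P[...,2]>.102)&(P[...,2]<.111)&(P[...,1]<-.2)
      print(cv2.minAreaRect((P[r][:,:2]*1000).astype(np.float32)))
w=[np.load(n+"8.npz")["im"] for n in("wrist","side")]
cv2.imwrite("pics/c8.png",np.hstack([w[0][60:360,160:540],cv2.resize(w[1][120:260,240:420],None,fx=2.2,fy=300/140)])[...,::-1])
E
```

```text
t 18.7 pos [0.6093 0.028  0.1832] psi 2.73 q6 -10.6 tilt [ 0.013 -0.002 -1.   ] F [-0.4 -0.1  0.7] w 0.0652
shift [-1.2981 -0.8015  0.1582] turn 0.0002 rows>= 7.356185440912036 split 1.2980608599683523
wrist 2305 plane [ 0.00212163 -0.00243164  0.11780882] ((601.528564453125, 28.350013732910156), (25.630144119262695, 63.800376892089844), 3.066861391067505)
scene 249 plane [0.03094195 0.00346206 0.1175688 ] ((601.9971313476562, 28.90361785888672), (26.29207420349121, 67.57490539550781), 3.0755624771118164)
((461.8918151855469, -240.54385375976562), (33.881309509277344, 32.723567962646484), 22.185348510742188)
side 247 plane [ 0.05075734 -0.00484377  0.11739735] ((600.579833984375, 28.980302810668945), (26.72748374938965, 66.0357437133789), 2.4450156688690186)
((461.8160400390625, -236.89874267578125), (34.3870849609375, 34.39658737182617), 67.1086654663086)
```

View pics/c8.png

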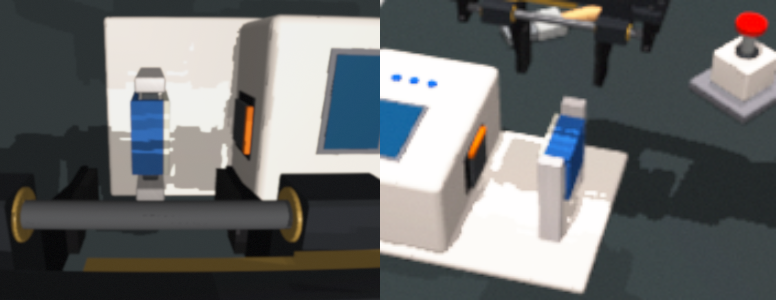

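The holder hangs level between the posts (wrist (148,133)) with its top at 117.8 mm, so it is fully seated. Next the plunger.

>>> move_arm(motion="-1 -0.1 -0.06 0 0; -1 -0.25 -0.15 0 0; -1 -0.4 -0.25 0 0; -1 -0.55 -0.35 0 0; -1 -0.7 -0.45 0 0; -1 -0.85 -0.54 0 0; -1 -0.95 -0.59 0 0; -1 -0.95 -0.59 0 0; -1 -0.95 -0.59 0 0")

```text
time: 19.6
position: [0.4945, -0.1673, 0.1745]
tool_rot: [0.691, 0.723, -0.0, -0.002]
ft_force: [0.7, -0.3, 0.1]
grip_width: 0.0132
grip_force: 0.0
```

```bash
python3 to.py .4618 -.2388 .13 2.7
```

```text
t 19.6 pos [ 0.4945 -0.1673  0.1745] psi 2.54 q6 -33.5 tilt [-0.003  0.002 -1.   ] F [ 0.7 -0.3  0.1] w 0.0132
shift [-0.3503 -0.1787  0.2221] turn -0.0009 rows>= 2.1660241921219683 split 1
```

>>> move_arm(motion="-1 -0.12 -0.06 0.06 0; -1 -0.24 -0.12 0.12 0; -1 -0.32 -0.165 0.18 0; -1 -0.35 -0.179 0.21 0; -1 -0.35 -0.179 0.22 0; -1 -0.35 -0.179 0.22 0; -1 -0.35 -0.179 0.22 0; -1 -0.35 -0.179 0.22 0")

```text
time: 20.27
position: [0.4643, -0.2374, 0.1323]
tool_rot: [0.69, 0.724, 0.0, 0.0]
ft_force: [-0.6, 0.8, -0.0]
grip_width: 0.0006
grip_force: 0.0
```

```bash
python3 to.py .4618 -.2388 .054 2.7; python3 - <<'E'
from h import *
o=robot.get_obs();M=R.from_quat(o["tool_rot"]).as_matrix()
im,P=cloud("wrist","w9");i=im.astype(int);T=(P-o["position"])@M*1000
r=(i[...,0]>i[...,1]+80)&(i[...,0]>i[...,2]+80)&(abs(P[...,2]-.106)<.006)
print(r.sum(),cv2.minAreaRect((P[r][:,:2]*1000).astype(np.float32)),P[r].mean(0))
k=(abs(T[...,0])<14)&(abs(T[...,1])<25)&(T[...,2]<-5)&(i.max(-1)<80);print("tip z",np.percentile(T[k],[2,50,99],axis=0))
E
```

```text
t 20.27 pos [ 0.4643 -0.2374  0.1323] psi 2.82 q6 -42.2 tilt [ 0.001 -0.    -1.   ] F [-0.6  0.8 -0. ] w 0.0006
shift [-0.0061 -0.0128  0.3914] turn 0.0007 rows>= 1.8785614015022285 split 1
1462 ((460.1922302246094, -235.7864990234375), (34.52383804321289, 27.852869033813477), 11.975011825561523) [ 0.46063122 -0.23505261  0.10564137]
tip z [[ -8.34973861  -7.81522869 -90.49914783]
 [  9.63621435  -0.73583866 -53.84797729]
 [ 11.89216584   7.36033536 -24.93597947]]
```

>>> move_arm(motion="-1 -0.006 -0.013 0.08 0; -1 -0.006 -0.013 0.16 0; -1 -0.006 -0.013 0.22 0; -1 -0.006 -0.013 0.26 0; -1 -0.006 -0.013 0.29 0; -1 -0.006 -0.013 0.32 0; -1 -0.006 -0.013 0.34 0; -1 -0.006 -0.013 0.36 0; -1 -0.006 -0.013 0.37 0; -1 -0.006 -0.013 0.37 0")

```text
time: 21.15
position: [0.4612, -0.2392, 0.0592]
tool_rot: [0.69, 0.724, 0.0, 0.0]
ft_force: [-1.6, 1.8, 11.1]
grip_width: -0.0001
grip_force: 5.7
```

>>> move_arm(motion="-1 0 0 0.008 0; -1 0 0 0.016 0; -1 0 0 0.022 0; -1 0 0 0.026 0; -1 0 0 0.026 0")

```text
time: 21.57
position: [0.4613, -0.2393, 0.0563]
tool_rot: [0.69, 0.724, 0.0, 0.001]
ft_force: [-4.3, 4.7, 26.4]
grip_width: 0.001
grip_force: 13.1
```

The force jumped to 26 N, so the plunger is on its stop. Hold two seconds.

>>> move_arm(motion="-1 0 0 0 0; -1 0 0 0 0; -1 0 0 0 0; -1 0 0 0 0; -1 0 0 0 0; -1 0 0 0 0; -1 0 0 0 0; -1 0 0 0 0; -1 0 0 0 0; -1 0 0 0 0; -1 0 0 0 0; -1 0 0 0 0")

```text
time: 22.57
position: [0.4613, -0.2393, 0.0563]
tool_rot: [0.69, 0.724, 0.0, 0.001]
ft_force: [-4.4, 5.1, 26.8]
grip_width: 0.0004
grip_force: 13.0
```

```bash
python3 to.py; python3 - <<'E'
from h import *
for n in("side","scene"):
    im,P=cloud(n,n+"10");i=im.astype(int)
    r=(i[...,0]>i[...,1]+80)&(i[...,0]>i[...,2]+80)&(np.hypot(P[...,0]-.462,P[...,1]+.239)<.025)&(P[...,2]>.06)
    if r.sum()>10: print(n,r.sum(),np.percentile(P[r][:,2],[5,50,95]))
E
```

```text
t 22.57 pos [ 0.4613 -0.2393  0.0563] psi 2.77 q6 -42.5 tilt [ 0.001 -0.001 -1.   ] F [-4.4  5.1 26.8] w 0.0004
side 73 [0.07247432 0.07690029 0.08030944]
```

>>> move_arm(motion="-1 0 0 0 0; -1 0 0 0 0; -1 0 0 0 0; -1 0 0 0 0; -1 0 0 0 0; -1 0 0 0 0; -1 0 0 0 0; -1 0 0 0 0; -1 0 0 0 0; -1 0 0 0 0")

```text
time: 23.5
position: [0.4613, -0.2393, 0.0563]
tool_rot: [0.69, 0.724, 0.0, 0.001]
ft_force: [-5.0, 4.2, 26.3]
grip_width: 0.0005
grip_force: 13.0
```

Knob top is at about 78 mm, so it is fully down. Release smoothly upwards.

>>> move_arm(motion="-1 0 0 -0.03 0; -1 0 0 -0.07 0; -1 0 0 -0.11 0; -1 0 0 -0.15 0; -1 0 0 -0.2 0; -1 0 0 -0.3 0; -1 0 0 -0.4 0; -1 0 0 -0.5 0; -1 0 0 -0.5 0; -1 0 0 -0.5 0")

```text
time: 24.33
position: [0.4619, -0.2405, 0.154]
tool_rot: [0.69, 0.724, 0.0, 0.002]
ft_force: [-0.1, 0.6, -0.5]
grip_width: 0.0004
grip_force: 0.0
```

```bash
python3 to.py; python3 - <<'E'
from h import *
for n in("side","scene"):
    im,P=cloud(n,n+"11");i=im.astype(int)
    r=(i[...,0]>i[...,1]+80)&(i[...,0]>i[...,2]+80)&(np.hypot(P[...,0]-.462,P[...,1]+.239)<.025)&(P[...,2]>.06)
    b=(i[...,2]>i[...,0]+50)&(P[...,2]>.110)&(P[...,2]<.126)&(np.hypot(P[...,0]-.604,P[...,1]-.028)<.05)
    print(n,np.percentile(P[r][:,2],[50,95]) if r.sum() else 0,P[b].mean(0),cv2.minAreaRect((P[b][:,:2]*1000).astype(np.float32)))
E
```

```text
t 24.33 pos [ 0.4619 -0.2405  0.154 ] psi 2.74 q6 -42.5 tilt [ 0.003 -0.002 -1.   ] F [-0.1  0.6 -0.5] w 0.0004
side [0.10523057 0.10799247] [0.59976509 0.02912715 0.11735902] ((600.8935546875, 25.649261474609375), (26.836456298828125, 73.77236938476562), 2.709179401397705)
scene [0.10515301 0.10753154] [0.60075417 0.0266405  0.11729905] ((600.1010131835938, 27.384464263916016), (26.198244094848633, 64.84419250488281), 5.310073375701904)
```

```bash
python3 -c "
from rig import robot
print(robot.hand_in())"
```

```text
the job is handed in; nothing more can be done
None
```

The job is handed in (no verdict was returned): the holder hangs level and fully down on the bar with its tile facing the spectrometer, and the plunger was held on its stop for about 2 s and came right back up; the first grasp closed on air because the fingertips sit about 23 mm behind the reported TCP, not 8 mm ahead as specified, and I corrected for that from the depth image.

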